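# Centre the check weight on the counter scale and start its calibration

### The job

The brass check weight was set down off-centre on the counter scale's small rocking pan: with your fingertips, tap it lightly from the side, low down so that it does not tip, until it stands upright wholly inside the ring marked at the middle of the pan, without pinching or lifting it, knocking it off or leaning on the pan. Then, with your fingers off the weight, press the wide calibration key on the front panel fully down and let it come back up; do not press a key before the weight is centred, leave the small key alone and leave everything else on the counter where it is.

Things in the scene. Friction and masses are not known exactly. Their poses are not given: they have to be found in the camera images.
- scale: Counter scale, fixed to the counter, 240 mm deep (its x), 190 mm wide (its y). Origin: middle of its underside on the counter; x points from the front panel (nearest the robot) to the back, y to the left. Its pan axis stands 45 mm behind the origin (+x); the housing under the pan is 52 mm high; the sloping key panel in front is lower.
- pan: The scale's round steel pan, 120 mm across, 4 mm thick, flat and without a rim. Origin: on its axis (the middle of the pan), 15 mm below its upper face, which is about 75 mm above the counter. It is on a springy stem and rocks up to 4 degrees towards a load off its middle (3 N m per rad); it does not turn or shift. A thin dark ring, 50 mm inside diameter, is marked round the middle. z up.
- check_weight: Brass 500 g check weight on the pan: upright cylinder 36 mm wide, 50 mm tall, with a neck and a 24 mm wide knob, 72 mm in all; its foot is only 30 mm wide. Origin: middle of its underside; z up. Starts 22 to 36 mm off the pan's middle, any direction. Slides under 2 to 3 N if pushed within 25 mm of its foot; pushed higher it may tip. A finger meeting it faster than 0.1 m/s hits it hard (over 10 N).
- cal_key_top (a point): Middle of the top face of the calibration key: the one wide black key (46 mm wide, 20 mm deep, standing 5 mm proud) at the right of the panel's front edge. The panel and key face slope down towards the robot by 0.22 rad.
- cal_key (a joint): Travel of the calibration key in m: 0 = up, 0.004 = fully down (about 4 N, springs back when let go), moving square to the panel's face.
- tare_key_top (a point): Middle of the top face of the small square black key (18 mm) at the left of the panel's front edge; not used.
- tare_key (a joint): Travel of the small key in m: 0 = up; leave it alone.
- weight_block: Wooden block with three round holes for the set of weights, to the left of the scale, fixed, 155 x 62 x 30 mm; the biggest hole is empty. Origin: middle of its underside.
- weight_200: Bystander: 200 g brass knob weight, 27 mm wide and 50 mm tall, standing in the wooden block. Origin: its underside, half-way along.
- weight_100: Bystander: 100 g brass knob weight, 21 mm wide and 40 mm tall, standing in the wooden block. Origin: its underside, half-way along.
- hose_nozzle: Bystander: brass hose nozzle standing on end to the right of the scale, 34 mm wide at the foot, 98 mm tall. Origin: its underside, half-way along.
- tape_measure: Bystander: yellow and black tape measure lying flat to the right of the scale, 70 x 70 x 36 mm. Origin: its underside, half-way along.
- pvc_tee: Bystander: white plastic pipe tee lying flat in front on the left, 88 x 64 x 36 mm. Origin: its underside, half-way along.
- screwdriver: Bystander: screwdriver with a red handle lying across in front on the right, 200 mm long. Origin: its underside.
- screw_carton: Bystander: small cardboard carton of screws, 100 x 65 x 48 mm, far left. Origin: its underside, half-way along.
- spray_can: Bystander: tall spray can, 64 mm wide, 190 mm tall, far right. Origin: its underside, half-way along.

How it is judged:
By the outcome, as a careful person would: the job done as asked, in the order asked, and still so for the second after the job is handed in, with the robot touching nothing.
It also fails if it takes over 51 s, if anything falls off the work surface, if the arm or the gripper's body presses on something with over 40 N, if the wrist force passes 120 N, or if a joint passes its speed limit or range.

### The arm

A 6-joint arm with a two-finger parallel gripper is mounted at the origin on the work surface. World frame = base frame: x ahead of the robot, y to its left, z up, the work surface at z = 0. Lengths are in m, angles in rad, forces in N, time in s.
With the tool pointing down it reaches from about 0.35 to 0.85 m from the base axis. Payload 8.1 kg.
Tool frame: the origin (TCP) lies between the finger pads; the fingertips stand 11 mm ahead of it and the grasp point (between the pads) lies 8 mm behind it (robot.tips_ahead is the distance from the TCP to the fingertips, in m); z points along the fingers, y is the line along which they close (so a half turn about z gives the same grasp; the last joint's range is limited). The gripper opens to 93 mm and grips with 3 to 60 N. Pads are 15 mm wide; open, the fingers measure 128 mm over their backs; the gripper's body (75 mm by 188 mm) begins 65 mm behind the grasp point.
Start: joints at [1.15, 0.13, 1.488, -0, 1.523, -0.085], TCP at [0.198, 0.567, 0.23] pointing down, gripper open.
Joint ranges: [-2.96, 2.96], [-0.89, 2.26], [0.02, 2.5], [-1.34, 4.48], [0, 2.73], [-2.66, 2.66]. Speed limits (rad/s): [2.39, 2.39, 2.79, 3.14, 3.14, 3.14].

### API

Orientations are given as a rotation vector (axis times angle).
In Python, from plant import robot gives the robot as it stands. The module is installed in compiled form; this text tells all that it offers.
- The arm moves only by the tool move_arm, never from a script. Its argument "deltas" is one flat list of numbers, 7 for each row, row after row: the shift along the tool's x, y, z in m, then the turn, a rotation vector about the tool's x, y, z in rad, then the opening, from 0 (shut) to 1 (fully open). A call has 1 to 12 rows; each row is the pose to reach, as a shift and turn from the pose commanded when the call began, along the tool's axes at that moment; what a row does not reach only later rows make up. A row lasts 1/8 s, in which the tool goes at most 62.5 mm and 10.7 degrees, less where a joint would pass 70% of its speed; a pose out of reach is approached as far as the arm can. A call with a gripper value outside its range is refused whole. The fingers move at their own pace and stop on an object; "squeeze" is the grip in N (left out, the last holds). Time passes only in rows, so rows that repeat a pose let the fingers close. It gives the time, the measured TCP pose, the force, the opening and the grip force at its end, in the units of the state.
- robot.read_state(): the state, without advancing time (a new reading comes with each control period).
- robot.read_camera(name): name is "scene" or "top"; returns (picture, depth): 420x560x3 uint8, red, green, blue; 420x560 float32, m along the optical axis (not along the pixel's ray), 0 where there is no reading.
- robot.camera_model(name): a dict with "K" (3x3 intrinsics, pixels), "R" (3x3) and "t" (3): a world point X has camera coordinates R X + t. Camera axes: x right, y down, z forward; pixel columns grow to the right and rows downward; lengths in m; the calibration is good to about 2 mm. A picture is of the moment at which its call begins. camera_model takes no time and is no camera call.
- robot.close_job(): hands the job in; it is judged then, once.
Trained networks look in the newest picture that a camera, given by its name, has taken for a name from the list of things; names that differ only in an ending like _2 or _b are one class to them, and where a whole thing is asked for, a point or a joint stands for the part that bears it (a point fixed in the world has none). Each returns a list of dicts, best first, with "confidence" (0 to 1); they miss things now and then, are a little off and sometimes report something else, mostly with a low value. They report only what shows in the picture. A call takes as long as a camera call.
- robot.recognise(camera, label): "uv" ([column, row] in pixels, amid what is visible of it).
The state is a dict: "t": time; "q": joint angles; "dq": joint speeds; "joint_torque": joint torques, N m; "tool_pos": TCP position; "orientation": TCP orientation; "force": force on the tool from outside, world axes, zero at the start; "wrist_torque": the same for the moment, N m; "opening": finger opening in m; "gripper_force": force on a finger pad.
Only numpy, scipy, OpenCV 4.12 (cv2) and the standard library are available. Lean on these libraries where they do the work, as an engineer would, in place of code of your own. Each camera call takes 0.05 s, during which the arm holds its last target. There are 200 camera calls.

## Working session

There is one attempt and no reset: what is moved stays moved. The work goes in short steps, Python scripts to look and compute and a tool call to move; the robot and the scene stay as the last step left them, time stands still between calls to the robot, and variables do not carry over. Pictures are saved under pics/ and viewed, at most 10 in all, crops included, and the job is handed in when it is done.

Besides the shell and the picture viewer there is one more tool, called after ">>>" by a JSON object that holds its "op" and its "data". move_arm: Moves the arm, as the interface text tells. Its arguments: {"type":"object","properties":{"deltas":{"type":"array","items":{"type":"number"}},"squeeze":{"type":"number"}},"required":["deltas"]}

```bash
mkdir -p pics; cat > h.py <<'E'
import numpy as np, cv2
from plant import robot
from scipy.spatial.transform import Rotation as Rn
def look(cam,fn=None):
    p,d=robot.read_camera(cam)
    if fn: cv2.imwrite('pics/'+fn,p[:,:,::-1])
    return p,d
def world(cam,uv,depth):
    m=robot.camera_model(cam);uv=np.atleast_2d(uv).astype(float)
    c=np.linalg.solve(m['K'],np.c_[uv,np.ones(len(uv))].T)*depth
    return (m['R'].T@(c-np.array(m['t'])[:,None])).T
def onz(cam,uv,z):
    m=robot.camera_model(cam);o=-m['R'].T@m['t']
    r=m['R'].T@np.linalg.solve(m['K'],np.r_[uv,1.]);return o+r*(z-o[2])/r[2]
def pix(cam,X):
    m=robot.camera_model(cam);c=m['K']@(m['R']@np.array(X)+m['t']);return c[:2]/c[2]
E
python3 - <<'E'
from h import *
np.set_printoptions(precision=4,suppress=True)
for cam in('scene','top'):
    p,d=look(cam,cam+'0.png')
    m=robot.camera_model(cam);print(cam,'pos',-m['R'].T@m['t'],m['K'][0,0])
    for l in('check_weight','pan','cal_key_top','tare_key_top','scale','hose_nozzle','weight_200'):
        for r in robot.recognise(cam,l)[:1]:
            u=np.array(r['uv']);dd=d[int(u[1]),int(u[0])];print(l,u,round(r['confidence'],2),world(cam,u,dd)[0])
s=robot.read_state();print(s['t'],s['tool_pos'],s['orientation'],Rn.from_rotvec(s['orientation']).as_matrix())
E
```

```text
scene pos [ 1.3873 -0.1391  0.73  ] 422.9698751287753
check_weight [232.9 210.9] 0.71 [ 0.5852 -0.1115  0.1197]
pan [251.8 225.8] 0.7 [ 0.5915 -0.0678  0.0749]
cal_key_top [247.  199.2] 0.64 [ 0.4362 -0.0658  0.0435]
tare_key_top [175.6 198.2] 0.69 [ 0.378  -0.265   0.0225]
scale [255.6 238.3] 0.91 [ 0.6099 -0.0607  0.0498]
hose_nozzle [179.9 228.7] 0.87 [ 0.5595 -0.2429  0.0572]
weight_200 [315.4 236.9] 0.71 [0.6218 0.0859 0.0488]
top pos [0.2882 0.0344 1.3413] 440.3014395037033
check_weight [332.6 185.9] 0.54 [ 0.5645 -0.0985  0.1242]
pan [319.5 190. ] 0.97 [ 0.5631 -0.0644  0.0803]
cal_key_top [326.  237.4] 0.61 [ 0.4276 -0.0814  0.0402]
scale [313.5 211.6] 0.56 [ 0.5036 -0.0461  0.0556]
hose_nozzle [267.5 179.4] 0.36 [0.6041 0.0882 0.0592]
weight_200 [269.6 176.8] 0.41 [0.6103 0.0815 0.0657]
0.8 [0.1977 0.5665 0.2296] [ 0.525   3.0974 -0.    ] [[-0.9441  0.3295  0.    ]
 [ 0.3295  0.9441 -0.    ]
 [-0.     -0.     -1.    ]]
```

View pics/top0.png

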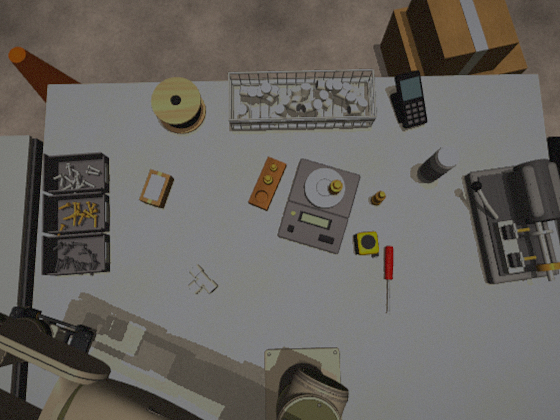

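View pics/scene0.png

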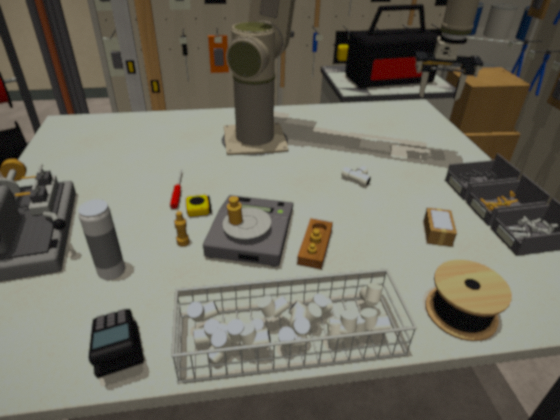

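```bash
cat >> h.py <<'E'
def cloud(cam,d):
    v,u=np.mgrid[0:420,0:560];k=(d>0.2)&(d<2)
    return world(cam,np.c_[u[k],v[k]],d[k]),np.c_[u[k],v[k]]
def circ(P,r=None):
    from scipy.optimize import least_squares
    f=lambda x:np.hypot(P[:,0]-x[0],P[:,1]-x[1])-(r or x[2])
    return least_squares(f,[*P.mean(0)[:2],r or .05],loss='soft_l1',f_scale=.002).x
E
python3 - <<'E'
from h import *
np.set_printoptions(precision=4,suppress=True)
for cam in('top','scene'):
    p,d=look(cam)
    P,uv=cloud(cam,d)
    k=(np.abs(P[:,0]-.57)<.17)&(np.abs(P[:,1]+.06)<.16);P=P[k]
    pan=P[(P[:,2]>.066)&(P[:,2]<.088)&(np.hypot(P[:,0]-.565,P[:,1]+.07)<.08)]
    h=cv2.convexHull(pan[:,:2].astype(np.float32))[:,0]
    print(cam,'pan',len(pan),cv2.minEnclosingCircle(pan[:,:2].astype(np.float32)),circ(h),np.median(pan[:,2]))
    A=np.c_[pan[:,:2]-[.565,-.07],np.ones(len(pan))];print('slope',np.linalg.lstsq(A,pan[:,2],rcond=None)[0])
    w=P[(P[:,2]>.095)&(P[:,2]<.17)&(np.hypot(P[:,0]-.565,P[:,1]+.07)<.08)]
    print('w',len(w),w.mean(0),w.min(0),w.max(0))
    for lo,hi in((.09,.125),(.13,.16)):
        b=w[(w[:,2]>lo)&(w[:,2]<hi)];print(lo,len(b),b.min(0),b.max(0))
    if cam=='top':
        hs=P[(P[:,2]>.025)&(P[:,2]<.06)&(P[:,1]<.045)&(P[:,1]>-.165)]
        print('rect',cv2.minAreaRect(hs[:,:2].astype(np.float32)))
        c=p[150:260,260:380,::-1]
    else: c=p[180:270,195:305,::-1]
    cv2.imwrite(f'pics/{cam}c.png',cv2.resize(c,None,fx=5,fy=5,interpolation=cv2.INTER_CUBIC))
E
```

```text
top pan 1101 ((0.5738725662231445, -0.07924636453390121), 0.06042446941137314) [ 0.5735 -0.0795  0.0593] 0.07641376453051404
slope [0.012  0.0486 0.0765]
w 150 [ 0.5627 -0.1052  0.13  ] [ 0.5493 -0.1255  0.0958] [ 0.5854 -0.0897  0.1528]
0.09 68 [ 0.5493 -0.1255  0.0958] [ 0.5854 -0.0897  0.125 ]
0.13 62 [ 0.5556 -0.1205  0.1309] [ 0.5767 -0.0965  0.1528]
rect ((0.5350438356399536, -0.06001489609479904), (0.2096444070339203, 0.2699120342731476), 89.84513092041016)
scene pan 1037 ((0.5737515091896057, -0.07921648025512695), 0.0610683411359787) [ 0.5746 -0.0796  0.0596] 0.07601558449247468
slope [0.0013 0.0341 0.0763]
w 288 [ 0.5763 -0.1084  0.1222] [ 0.5569 -0.1252  0.0951] [ 0.5876 -0.0907  0.1485]
0.09 186 [ 0.557  -0.1252  0.0951] [ 0.5876 -0.0907  0.125 ]
0.13 78 [ 0.5569 -0.121   0.1303] [ 0.5805 -0.0972  0.1485]
```

View pics/topc.png

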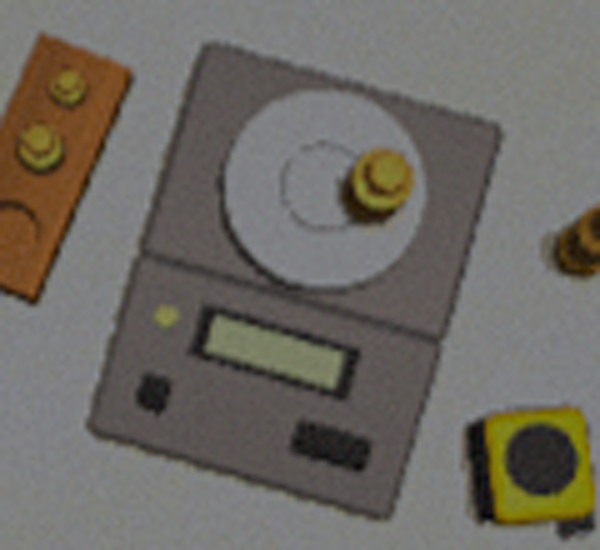

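View pics/scenec.png

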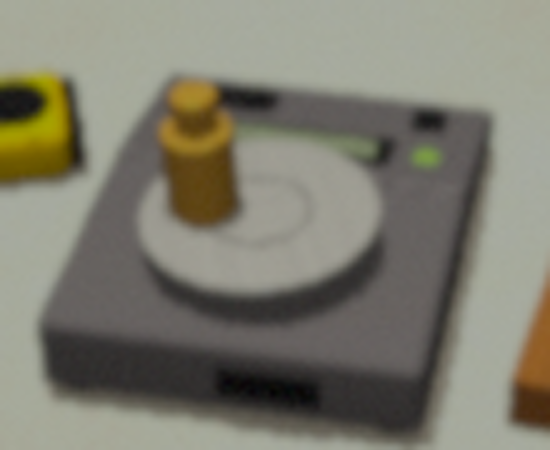

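The top view shows the weight right of the ring (crop 378,190 → about 336,188 px). The wide key is at about (326,239) px and the small one at about (291,228). The scene view confirms that the weight stands on the ring's right edge.

```bash
cat >> h.py <<'E'
def delta(pos,R,p0,R0):
    return np.r_[R0.T@(np.array(pos)-p0),Rn.from_matrix(R0.T@R).as_rotvec()]
def pushR(ang,t):
    d=np.array([np.cos(ang),np.sin(ang),0]);z=np.sin(t)*d-np.cos(t)*np.array([0,0,1.]);x=np.cos(t)*d+np.sin(t)*np.array([0,0,1.])
    return np.c_[x,np.cross(z,x),z],d
E
python3 - <<'E'
from h import *
np.set_printoptions(precision=4,suppress=True)
print('tips',robot.tips_ahead)
for n,u,z in(('cal',(326,239.2),.036),('tare',(290.6,228.4),.036)): print(n,onz('top',u,z))
print('cal scene',onz('scene',(244.3,199.9),.036))
s=robot.read_state();R0=Rn.from_rotvec(s['orientation']).as_matrix();p0=np.array(s['tool_pos'])
w=np.array([.5685,-.1075]);c=np.array([.574,-.0795])
a=np.arctan2(*(c-w)[::-1]);R,d=pushR(a,.3);print('ang',a,d,np.linalg.norm(c-w))
edge=np.r_[w,.087]-d*(.018+.03)
tcp=edge-robot.tips_ahead*R[:,2]-.0075*R[:,0]
print('standoff',tcp); hi=tcp.copy();hi[2]=.23
print('to hi',delta(hi,R,p0,R0))
E
```

```text
tips 0.011
cal [ 0.4226 -0.0816  0.036 ]
tare [0.4578 0.0229 0.036 ]
cal scene [ 0.4283 -0.0728  0.036 ]
ang 1.3768371795350052 [0.1927 0.9812 0.    ] 0.02853506614676054
standoff [ 0.5572 -0.1648  0.0953]
to hi [-0.5805 -0.572  -0.0003 -0.2142  0.247   1.4175]
```

>>> {"op": "move_arm", "data": {"deltas": [-0.58, -0.572, 0, -0.214, 0.247, 1.418, 0, -0.58, -0.572, 0, -0.214, 0.247, 1.418, 0, -0.58, -0.572, 0, -0.214, 0.247, 1.418, 0, -0.58, -0.572, 0, -0.214, 0.247, 1.418, 0, -0.58, -0.572, 0, -0.214, 0.247, 1.418, 0, -0.58, -0.572, 0, -0.214, 0.247, 1.418, 0, -0.58, -0.572, 0, -0.214, 0.247, 1.418, 0, -0.58, -0.572, 0, -0.214, 0.247, 1.418, 0, -0.58, -0.572, 0, -0.214, 0.247, 1.418, 0, -0.58, -0.572, 0, -0.214, 0.247, 1.418, 0, -0.58, -0.572, 0, -0.214, 0.247, 1.418, 0, -0.58, -0.572, 0, -0.214, 0.247, 1.418, 0], "squeeze": 5}}

```text
t: 2.4
tool_pos: [0.5291, -0.1089, 0.2298]
orientation: [-2.265, -1.862, -0.343]
force: [0.4, 1.4, 0.7]
opening: 0.0004
gripper_force: 0.0
```

```bash
cat >> h.py <<'E'
def to(tcp,R):
    s=robot.read_state();R0=Rn.from_rotvec(s['orientation']).as_matrix();return delta(tcp,R,np.array(s['tool_pos']),R0)
E
python3 - <<'E'
from h import *
np.set_printoptions(precision=4,suppress=True)
R,d=pushR(1.377,.3)
print(to([.5572,-.1648,.23],R),to([.5572,-.1648,.0953],R))
E
```

```text
[-0.0471  0.0384 -0.0147  0.0009  0.0002 -0.001 ] [-0.0869  0.0383  0.114   0.0009  0.0002 -0.001 ]
```

>>> {"op": "move_arm", "data": {"deltas": [-0.047, 0.038, -0.015, 0.001, 0, -0.001, 0, -0.047, 0.038, -0.015, 0.001, 0, -0.001, 0, -0.06, 0.038, 0.025, 0.001, 0, -0.001, 0, -0.073, 0.038, 0.07, 0.001, 0, -0.001, 0, -0.087, 0.038, 0.114, 0.001, 0, -0.001, 0, -0.087, 0.038, 0.114, 0.001, 0, -0.001, 0, -0.087, 0.038, 0.114, 0.001, 0, -0.001, 0]}}

```text
t: 3.28
tool_pos: [0.5569, -0.1624, 0.0973]
orientation: [-2.264, -1.865, -0.343]
force: [0.4, -0.3, -0.3]
opening: 0.0006
gripper_force: 0.0
```

```bash
python3 - <<'E'
from h import *
np.set_printoptions(precision=4,suppress=True)
s=robot.read_state();print(s['tool_pos'],s['force'])
R,d=pushR(1.377,.3)
print(R.T@d)
p,d=look('scene');p2,_=look('top')
a=cv2.resize(p[160:270,165:305,::-1],(700,550));cv2.imwrite('pics/s1.png',a)
E
```

```text
[ 0.5569 -0.1624  0.0973] [ 0.3538 -0.3051 -0.295 ]
[0.9553 0.     0.2955]
```

View pics/s1.png

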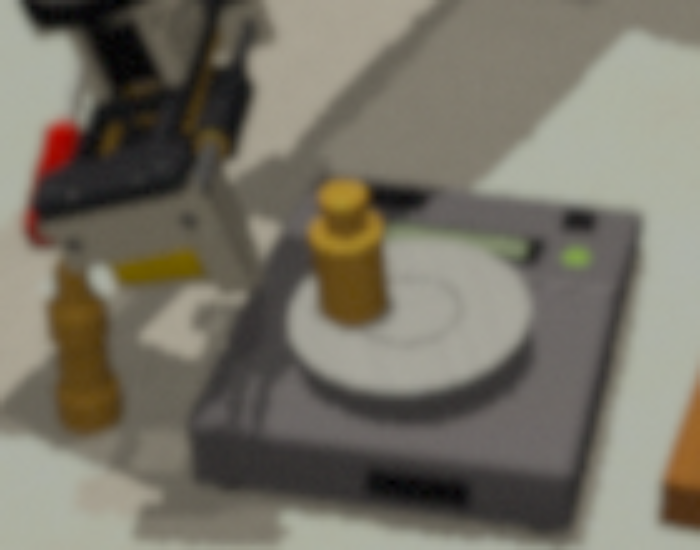

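The finger stands beside and behind the pan, with its tip at about (235,280) in the crop. The weight is upright at about (350,270), so I can approach slowly.

>>> {"op": "move_arm", "data": {"deltas": [0.0076, 0, 0.0024, 0, 0, 0, 0, 0.0143, 0, 0.0044, 0, 0, 0, 0, 0.019, 0, 0.0059, 0, 0, 0, 0, 0.0239, 0, 0.0074, 0, 0, 0, 0, 0.0277, 0, 0.0086, 0, 0, 0, 0, 0.0315, 0, 0.0097, 0, 0, 0, 0, 0.0353, 0, 0.0109, 0, 0, 0, 0, 0.0353, 0, 0.0109, 0, 0, 0, 0]}}

```text
t: 4.38
tool_pos: [0.5632, -0.126, 0.095]
orientation: [-2.263, -1.863, -0.341]
force: [-0.8, -1.8, 0.7]
opening: 0.0002
gripper_force: 0.8
```

```bash
cat >> h.py <<'E'
def weight():
    out=[]
    for cam in('top','scene'):
        p,d=look(cam);P,uv=cloud(cam,d)
        q=P[(P[:,2]>.138)&(P[:,2]<.152)&(np.hypot(P[:,0]-.572,P[:,1]+.09)<.05)]
        w=P[(P[:,2]>.095)&(P[:,2]<.125)&(np.hypot(P[:,0]-.572,P[:,1]+.09)<.05)]
        print(cam,len(q),'knob',q.min(0),q.max(0),'body',w.min(0),w.max(0),robot.recognise(cam,'check_weight')[:1])
    s=robot.read_state();print('t',s['t'],np.array(s['tool_pos']),np.array(s['force']))
    return p
E
python3 - <<'E'
from h import *
np.set_printoptions(precision=4,suppress=True)
p=weight()
E
```

```text
top 59 knob [ 0.5569 -0.1091  0.138 ] [ 0.5795 -0.0863  0.1519] body [ 0.5484 -0.1244  0.0952] [ 0.5854 -0.0794  0.1249] [{'uv': [330.1, 181.9], 'confidence': 0.73}]
scene 79 knob [ 0.547  -0.1331  0.1382] [ 0.583  -0.0876  0.1494] body [ 0.5472 -0.1396  0.0951] [ 0.5905 -0.0795  0.125 ] [{'uv': [240.3, 208.6], 'confidence': 0.6}]
t 4.575 [ 0.5631 -0.1262  0.0949] [ 0.6045 -1.738  -0.9908]
```

>>> {"op": "move_arm", "data": {"deltas": [0.0038, 0, 0.0012, 0, 0, 0, 0, 0.0076, 0, 0.0024, 0, 0, 0, 0, 0.0105, 0, 0.0032, 0, 0, 0, 0, 0.0134, 0, 0.0041, 0, 0, 0, 0, 0.0153, 0, 0.0047, 0, 0, 0, 0, 0.0153, 0, 0.0047, 0, 0, 0, 0]}}

```text
t: 5.32
tool_pos: [0.5662, -0.1103, 0.095]
orientation: [-2.262, -1.863, -0.341]
force: [-0.2, -2.3, 1.0]
opening: 0.0005
gripper_force: 0.9
```

```bash
python3 - <<'E'
from h import *
np.set_printoptions(precision=4,suppress=True)
p=weight()
E
```

```text
top 54 knob [ 0.5607 -0.0894  0.1404] [ 0.5827 -0.0695  0.1517] body [ 0.5497 -0.1177  0.0953] [ 0.5881 -0.063   0.1249] [{'uv': [321.8, 180.4], 'confidence': 0.55}]
scene 73 knob [ 0.5498 -0.1166  0.1381] [ 0.5852 -0.0716  0.1494] body [ 0.554  -0.1277  0.0951] [ 0.5917 -0.0653  0.1249] [{'uv': [246.1, 212.1], 'confidence': 0.88}]
t 5.525 [ 0.5661 -0.1104  0.0949] [ 0.4234 -1.1968  1.5688]
```

>>> {"op": "move_arm", "data": {"deltas": [-0.01, 0, -0.003, 0, 0, 0, 0, -0.03, 0, -0.0093, 0, 0, 0, 0, -0.055, 0, -0.017, 0, 0, 0, 0, -0.07, 0, -0.0217, 0, 0, 0, 0, -0.07, 0, -0.0217, 0, 0, 0, 0]}}

```text
t: 6.15
tool_pos: [0.5518, -0.1841, 0.095]
orientation: [-2.265, -1.86, -0.341]
force: [0.1, 1.0, 0.1]
opening: 0.0004
gripper_force: 0.0
```

```bash
python3 - <<'E'
from h import *
np.set_printoptions(precision=4,suppress=True)
p=weight()
t,_=look('top')
a=cv2.resize(p[180:250,200:290,::-1],(540,420),interpolation=cv2.INTER_CUBIC);b=cv2.resize(t[155:225,290:350,::-1],(360,420),interpolation=cv2.INTER_CUBIC)
cv2.imwrite('pics/s2.png',cv2.resize(np.hstack([a,b]),(800,373)))
E
```

```text
top 59 knob [ 0.5606 -0.0924  0.1387] [ 0.5833 -0.0698  0.1515] body [ 0.5543 -0.0949  0.0955] [ 0.5853 -0.0634  0.1249] [{'uv': [324.0, 183.1], 'confidence': 0.64}]
scene 70 knob [ 0.5661 -0.0933  0.1381] [ 0.5856 -0.0714  0.1498] body [ 0.5571 -0.0991  0.0952] [ 0.5934 -0.0643  0.125 ] [{'uv': [245.1, 208.3], 'confidence': 0.9}]
t 6.35 [ 0.5522 -0.1818  0.095 ] [-0.6606  0.016   0.3462]
```

View pics/s2.png

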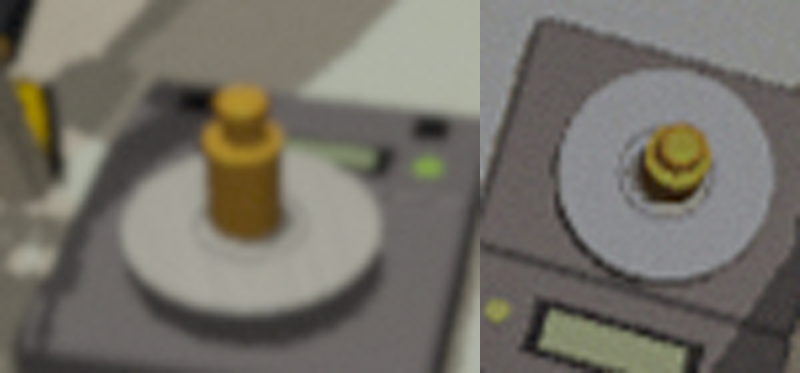

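The weight stands upright in the middle of the ring, with the ring visible on both sides in both views (scene crop 197 to 293, weight at 245). Next I'll locate the key.

```bash
python3 - <<'E'
from h import *
np.set_printoptions(precision=4,suppress=True)
p,d=look('top')
g=p.max(2).astype(int)
yaw=-.285
m=np.zeros_like(g,bool);m[228:252,312:342]=1
k=m&(g<55)
n,l,st,c=cv2.connectedComponentsWithStats(k.astype(np.uint8))
for i in range(1,n):
    if st[i,4]>20: 
        b=l==i;v,u=np.nonzero(b);print(st[i],c[i],cv2.minAreaRect(np.c_[u,v].astype(np.float32)),np.median(d[b]));W=world('top',np.c_[u,v],d[b]);print(W.mean(0),W.min(0),W.max(0),onz('top',c[i],.040))
P,uv=cloud('top',d)
o=np.array([.574,-.0795])-.045*np.array([np.cos(yaw),np.sin(yaw)]);e=np.array([[np.cos(yaw),np.sin(yaw)],[-np.sin(yaw),np.cos(yaw)]])
L=(P[:,:2]-o)@e.T
for x in np.arange(-.13,-.0,.008):
    q=P[(abs(L[:,0]-x)<.004)&(abs(L[:,1])<.085)&(P[:,2]<.08)];r=P[(abs(L[:,0]-x)<.004)&(L[:,1]<-.03)&(L[:,1]>-.07)]
    print(round(x,3),np.median(q[:,2]) if len(q) else 0,np.median(r[:,2]) if len(r) else 0)
# edges for yaw: housing outline in xy at left/right/back
h=P[(P[:,2]>.045)&(P[:,2]<.058)&(L[:,0]>-.02)&(abs(L[:,0])<.14)&(abs(L[:,1])<.12)]
print(cv2.minAreaRect(h[:,:2].astype(np.float32)))
print(robot.recognise('scene','cal_key_top'),robot.recognise('top','cal_key_top'),robot.recognise('top','tare_key_top'))
print(np.unique(g[225:255,312:342]//10,return_counts=True))
E
```

```text
[318 235  17  10 114] [326.307  239.0263] ((325.8500061035156, 238.95001220703125), (15.495159149169922, 8.221921920776367), 18.434947967529297) 1.305157
[ 0.4226 -0.082   0.041 ] [ 0.4083 -0.1051  0.0252] [ 0.4355 -0.0575  0.05  ] [ 0.4227 -0.0821  0.04  ]
-0.13 0.003581083374697459 0.006511944109572904
-0.122 0.030256399549561754 0.03146252314244389
-0.114 0.03254174108857279 0.03271010424816099
-0.106 0.036035419260145585 0.039172275487051725
-0.098 0.03793425704317213 0.04143634969005965
-0.09 0.03998494232595569 0.041310164052685186
-0.082 0.040037723395617446 0.039856492254428014
-0.074 0.0413852966653221 0.041180754401243226
-0.066 0.04396657920225824 0.04413854135182968
-0.058 0.04596625581327411 0.04613302679001325
-0.05 0.04773638691634089 0.04790977575291484
-0.042 0.049212071940574774 0.04905768213326997
-0.034 0.05088253322163082 0.05022218487597663
-0.026 0.05200803913825385 0.05098029552760058
-0.018 0.052492610532322556 0.0527819170865607
-0.01 0.05443353782283618 0.05391772638008011
-0.002 0.05658272029518769 0.053526738601583114
((0.5790297985076904, -0.08022898435592651), (0.19163919985294342, 0.14028213918209076), 73.3902816772461)
[] [{'uv': [327.1, 237.3], 'confidence': 0.67}] [{'uv': [324.4, 185.2], 'confidence': 0.55}]
(array([ 1,  2,  3,  4,  5,  6,  7,  8,  9, 10, 11, 12, 13, 14]), array([  5,  47,  31,  39,  74, 289,  30,  52, 144, 106,  37,  10,   8,
        28]))
```

```bash
cat >> h.py <<'E'
def keyR(yaw=-.29,sgn=1,t=.22):
    xs=np.array([np.cos(yaw),np.sin(yaw),0]);n=np.array([0,0,np.cos(t)])-np.sin(t)*xs
    x=sgn*(np.cos(t)*xs+np.sin(t)*np.array([0,0,1.]));z=-n
    return np.c_[x,np.cross(z,x),z],n
E
python3 - <<'E'
from h import *
np.set_printoptions(precision=4,suppress=True)
s=robot.read_state();print(s['q'],s['t'])
R0=Rn.from_rotvec(s['orientation']).as_matrix();p0=np.array(s['tool_pos'])
print('up',delta(p0+[0,-.01,.14],R0,p0,R0))
for g in(1,-1):
    R,n=keyR(sgn=g);print(g,n,delta(np.array([.423,-.081,.041])+n*(.011+.10),R,p0,R0))
E
```

```text
[-0.5815  0.2614  1.6231  0.2817  1.3821 -0.4595] 6.6
up [ 0.032   0.0018 -0.1367  0.      0.      0.    ]
1 [-0.2091  0.0624  0.9759] [ 0.0893 -0.1703 -0.0289 -0.4295 -0.0597  1.6124]
-1 [-0.2091  0.0624  0.9759] [ 0.0893 -0.1703 -0.0289  0.0587 -0.4221 -1.4862]
```

>>> {"op": "move_arm", "data": {"deltas": [0.012, 0.001, -0.05, 0, 0, 0, 0, 0.024, 0.002, -0.1, 0, 0, 0, 0, 0.0893, -0.1703, -0.0289, -0.4295, -0.0597, 1.6124, 0, 0.0893, -0.1703, -0.0289, -0.4295, -0.0597, 1.6124, 0, 0.0893, -0.1703, -0.0289, -0.4295, -0.0597, 1.6124, 0, 0.0893, -0.1703, -0.0289, -0.4295, -0.0597, 1.6124, 0, 0.0893, -0.1703, -0.0289, -0.4295, -0.0597, 1.6124, 0, 0.0893, -0.1703, -0.0289, -0.4295, -0.0597, 1.6124, 0, 0.0893, -0.1703, -0.0289, -0.4295, -0.0597, 1.6124, 0, 0.0893, -0.1703, -0.0289, -0.4295, -0.0597, 1.6124, 0, 0.0893, -0.1703, -0.0289, -0.4295, -0.0597, 1.6124, 0, 0.0893, -0.1703, -0.0289, -0.4295, -0.0597, 1.6124, 0]}}

```text
t: 8.1
tool_pos: [0.4, -0.0736, 0.1494]
orientation: [3.06, -0.442, 0.338]
force: [-0.7, 1.0, 0.5]
opening: 0.0001
gripper_force: 0.0
```

```bash
cat > k.py <<'E'
from h import *
np.set_printoptions(precision=4,suppress=True)
s=robot.read_state()
R,n=keyR();K=np.array([.423,-.081,.041])
for h in(.10,.012,.005):print(h,to(K+n*(.011+h),R))
print(s['t'],s['tool_pos'],s['force'],'tip height over key',(np.array(s['tool_pos'])-K)@n-.011)
E
python3 k.py
```

```text
0.1 [-0.0001  0.0005  0.0001 -0.0004 -0.0004  0.0028]
0.012 [-0.0001  0.0006  0.0881 -0.0004 -0.0004  0.0028]
0.005 [-0.0001  0.0006  0.0951 -0.0004 -0.0004  0.0028]
8.1 [ 0.4    -0.0736  0.1494] [-0.6975  1.0324  0.4613] tip height over key 0.1000980689347414
```

>>> {"op": "move_arm", "data": {"deltas": [0, 0, 0.04, 0, 0, 0, 0, 0, 0, 0.07, 0, 0, 0, 0, 0, 0, 0.088, 0, 0, 0, 0, 0, 0, 0.092, 0, 0, 0, 0, 0, 0, 0.092, 0, 0, 0, 0, 0, 0, 0.092, 0, 0, 0, 0]}}

```text
t: 8.85
tool_pos: [0.4197, -0.0805, 0.0606]
orientation: [3.059, -0.446, 0.34]
force: [-0.5, -0.7, -1.3]
opening: 0.0005
gripper_force: 0.0
```

```bash
python3 - <<'E'
exec(open('k.py').read())
p=weight()
t,_=look('top')
a=cv2.resize(p[170:250,200:290,::-1],(450,400),interpolation=cv2.INTER_CUBIC);b=cv2.resize(t[180:260,290:350,::-1],(300,400),interpolation=cv2.INTER_CUBIC)
cv2.imwrite('pics/s3.png',np.hstack([a,b]))
E
```

```text
0.1 [-0.0009 -0.0005 -0.0911  0.     -0.0017  0.0004]
0.012 [-0.001  -0.0005 -0.0031  0.     -0.0017  0.0004]
0.005 [-0.001  -0.0005  0.0039  0.     -0.0017  0.0004]
8.85 [ 0.4197 -0.0805  0.0606] [-0.4645 -0.6886 -1.3302] tip height over key 0.008876004969947969
top 59 knob [ 0.5603 -0.0924  0.1393] [ 0.5824 -0.0698  0.1518] body [ 0.5545 -0.0974  0.0964] [ 0.5879 -0.0636  0.125 ] [{'uv': [323.4, 181.5], 'confidence': 0.68}]
scene 66 knob [ 0.5658 -0.0932  0.1382] [ 0.5877 -0.0714  0.1491] body [ 0.565  -0.0991  0.095 ] [ 0.5927 -0.0644  0.125 ] [{'uv': [242.7, 210.8], 'confidence': 0.75}]
t 9.05 [ 0.4195 -0.0803  0.0602] [-0.4248 -0.2344  0.2377]
```

View pics/s3.png

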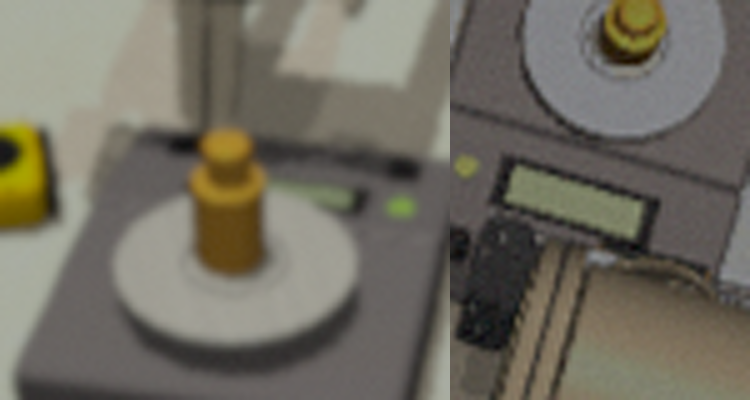

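The fingers (columns 185–240) are over the wide key, whose span centre is at about 212. The weight is still inside its ring. Pressing now.

>>> {"op": "move_arm", "data": {"deltas": [0, 0, 0.004, 0, 0, 0, 0, 0, 0, 0.007, 0, 0, 0, 0, 0, 0, 0.009, 0, 0, 0, 0, 0, 0, 0.011, 0, 0, 0, 0, 0, 0, 0.011, 0, 0, 0, 0]}}

```text
t: 9.72
tool_pos: [0.4212, -0.0809, 0.0486]
orientation: [3.059, -0.448, 0.337]
force: [-2.2, 0.9, 3.4]
opening: 0.0007
gripper_force: 1.8
```

```bash
python3 k.py|tail -1
```

```text
9.725 [ 0.4212 -0.0809  0.0486] [-2.2324  0.9084  3.3775] tip height over key -0.0031699166835166322
```

Contact made, at about 3.5 N. I'll go further in small steps.

>>> {"op": "move_arm", "data": {"deltas": [0, 0, 0.001, 0, 0, 0, 0, 0, 0, 0.002, 0, 0, 0, 0, 0, 0, 0.002, 0, 0, 0, 0]}}

```text
t: 10.1
tool_pos: [0.4215, -0.081, 0.048]
orientation: [3.059, -0.447, 0.336]
force: [-15.2, 4.2, 24.2]
opening: 0.0004
gripper_force: 13.4
```

```bash
python3 k.py|tail -1
```

```text
10.1 [ 0.4215 -0.081   0.048 ] [-15.2143   4.182   24.2327] tip height over key -0.003884282614807973
```

Hard stop reached at about 4 mm of travel, so I'm releasing straight back.

>>> {"op": "move_arm", "data": {"deltas": [0, 0, -0.003, 0, 0, 0, 0, 0, 0, -0.008, 0, 0, 0, 0, 0, 0, -0.02, 0, 0, 0, 0, 0, 0, -0.06, 0, 0, 0, 0, 0, 0, -0.11, 0, 0, 0, 0, 0, 0, -0.15, 0, 0, 0, 0, 0, 0, -0.15, 0, 0, 0, 0, 0, 0, -0.15, 0, 0, 0, 0]}}

```text
t: 11.1
tool_pos: [0.3902, -0.0716, 0.1929]
orientation: [3.059, -0.448, 0.338]
force: [0.1, 0.5, -1.0]
opening: 0.0007
gripper_force: 0.0
```

```bash
python3 - <<'E'
exec(open('k.py').read())
p=weight()
t,_=look('top')
a=cv2.resize(p[170:250,165:305,::-1],(700,400),interpolation=cv2.INTER_CUBIC)
cv2.imwrite('pics/s4.png',a)
E
```

```text
0.1 [ 0.0001 -0.0004  0.0447  0.0002 -0.0001 -0.0007]
0.012 [ 0.0001 -0.0004  0.1327  0.0002 -0.0001 -0.0007]
0.005 [ 0.0001 -0.0004  0.1397  0.0002 -0.0001 -0.0007]
11.1 [ 0.3902 -0.0716  0.1929] [ 0.0713  0.499  -0.9618] tip height over key 0.1446604328213739
top 58 knob [ 0.5611 -0.0925  0.1395] [ 0.583  -0.0698  0.1508] body [ 0.5535 -0.0973  0.0969] [ 0.5886 -0.0634  0.1248] [{'uv': [324.3, 183.1], 'confidence': 0.73}]
scene 67 knob [ 0.5643 -0.0932  0.1388] [ 0.5859 -0.0714  0.1497] body [ 0.5572 -0.0993  0.0953] [ 0.5925 -0.0643  0.1249] [{'uv': [243.7, 211.3], 'confidence': 0.95}]
t 11.3 [ 0.3897 -0.0714  0.1916] [ 0.0177 -0.189  -0.8484]
```

View pics/s4.png

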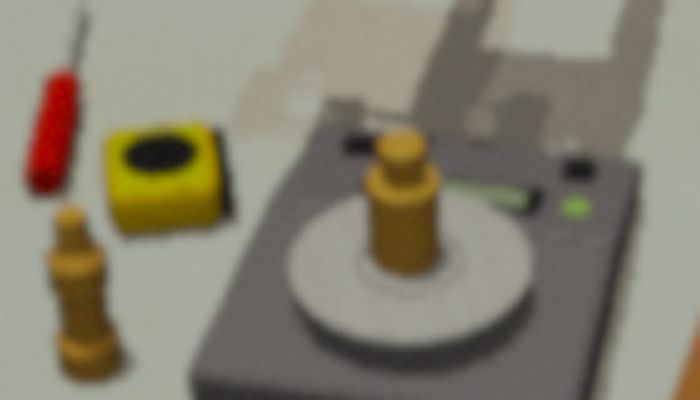

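The weight is upright and centred at about (403,270) in the crop. The keys are up, the bystanders haven't moved, and the arm is clear of everything.

```bash
python3 -c "
from plant import robot
print(robot.close_job())"
```

```text
the job is handed in; nothing more can be done
None
```

The weight stands upright inside the ring, about 2 mm off the middle by my measurement; I then pressed the calibration key to its stop (about 28 N), it came back up, and I handed the job in at about 11 s.

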